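Close the two open canisters on the gift-shop table with their own lids

ROBOT

A 6-joint arm with a two-finger parallel gripper is mounted at the origin on the work surface. World frame = base frame: x ahead of the robot, y to its left, z up, the work surface at z = 0. Lengths are in m, angles in rad, forces in N, time in s.
With the tool pointing down it reaches from about 0.275 to 0.75 m from the base axis. Payload 10.2 kg.
Tool frame: the origin (TCP) lies midway between the tips of the shut fingers; the grasp point (between the pads) lies 19 mm behind it (env.hold_point_z is the distance from the TCP to the grasp point, in m); z points along the fingers, y is the line along which they close (so a half turn about z gives the same grasp; the last joint's range is limited). The gripper opens to 85 mm and grips with 20 to 120 N. Pads are 22 mm wide; open, the fingers measure 114 mm over their backs; the gripper's body (76 mm by 85 mm) begins 54 mm behind the grasp point. The pads swing forward as they close: fully open they stand 13 mm farther back than shut.
Start: joints at [0.89, 0.313, 1.498, -0, 1.331, -0.223], TCP at [0.232, 0.471, 0.231] pointing down, gripper open.
Joint ranges: [-2.94, 2.94], [-0.97, 2.17], [0.19, 2.56], [-1.23, 4.37], [0.02, 3.11], [-2.88, 2.88]. Speed limits (rad/s): [2.39, 2.39, 3.01, 3.14, 3.14, 3.14].

INTERFACE

Orientations are given as a unit quaternion [x, y, z, w].
In Python, from bench import env, kinematics, monitor, eyes, job gives the robot as it stands. The module is installed in compiled form; this text tells all that it offers. Calls block until the motion is done:
- env.reach(position, orientation): joint-space move of the TCP to a pose.
- env.movel(position, velocity=0.15, frame=None, guard=None): straight line of the TCP; frame=None keeps the orientation; velocity is the mean speed in m/s. With guard (N) it stops when the force on the tool has changed by that much, and returns True; else False.
- env.set_joints(angles): joint-space move.
- env.release() and env.close_gripper(effort=None): open the fingers fully, or close them until they stop; effort is the grip in N (None keeps the last).
- env.hold(seconds).
- kinematics.ik(position, orientation): joint angles nearest the present ones, or None.
- monitor.sense(): the state.
- eyes.grab_frame(name): name is "scene" or "top"; returns a dict with "frame" (420x560x3 uint8, red, green, blue), "mtx" (3x3 intrinsics, pixels), "view" (4x4, takes a point from world to camera coordinates). Camera axes: x right, y down, z forward; pixel columns grow to the right and rows downward; lengths in m; the calibration is good to about 2 mm. A picture is of the moment at which its call begins. There is no depth.
A pose or a line that the arm cannot do raises env.MotionError and nothing moves.
- job.hand_in(): hands the job in; it is judged then, once.
The state is a dict: "clock": time; "joints": joint angles; "qvel": joint speeds; "joint_efforts": joint torques, N m; "position": TCP position; "ee_rot": TCP orientation; "contact_force": force on the tool from outside, world axes, zero at the start; "ft_torque": the same for the moment, N m; "finger_gap": opening from 0.0 (shut) to 1.0 (fully open); "gripper_force": force on a finger pad.
Only numpy, scipy, OpenCV 4.12 (cv2) and the standard library are available. Lean on these libraries where they do the work, as an engineer would, in place of code of your own. Each camera call takes 0.05 s, during which the arm holds its last target. There are 200 camera calls.

TASK

Two white stoneware canisters on the display table, one round and one square, stand open. Put the round wooden lid on the round canister and the square wooden lid on the square canister, each seated flat in the mouth, the square one lined up with its canister. Set the lids on gently rather than dropping them, and leave the canisters standing where they are.

Things in the scene. Friction and masses are not known exactly. Their poses are not given: they have to be found in the camera images.
- round_canister_rim (a point): Centre of the open mouth of the loose round white stoneware canister, at rim height. The canister is 86 mm across and 90 mm high (so this point is 90 mm above the table when it stands), wall 4 mm, mouth 78 mm across inside, 0.5 to 0.8 kg. z points up out of the mouth. Not to be confused with the small canister (about 60 mm across) that already has a lid, or with the mug.
- square_canister_rim (a point): Centre of the open mouth of the loose square white stoneware canister, at rim height. The canister is 80 x 80 mm and 90 mm high (this point is 90 mm above the table), wall 4 mm, mouth 72 x 72 mm inside, 0.5 to 0.8 kg. z points up; x and y run square to its sides.
- round_lid_knob (a point): Middle of the knob of the loose round wooden lid (0.08-0.17 kg), which lies right way up: cork plug 60 mm across, 8 mm high; on it a disc 98 mm across, 8 mm thick; on that a round knob 26 mm across, 32 mm high. This point is on the axis, 16 mm above the disc (32 mm above the table), and 24 mm above the rim once the lid is on: disc on the rim, plug inside with 9 mm play all round. z up.
- square_lid_knob (a point): Middle of the knob of the loose square wooden lid (0.08-0.17 kg), right way up: cork plug 58 x 58 mm, 8 mm high; on it a plate 96 x 96 x 8 mm; on that a square knob 24 x 24 mm, 32 mm high, all with sides along x and y. This point is on the axis, 16 mm above the plate (32 mm above the table), 24 mm above the rim once the lid is on (plug inside, 7 mm play each side, any quarter turn). z up.
There are look-alikes about, which are no part of the job. Leave any pink or turquoise look-alike of the part that bears round_lid_knob alone. Leave any green or turquoise look-alike of the part that bears round_canister_rim alone.

How it is judged:
By the outcome, as a careful person would: the job done as asked, in the order asked, and still so for the second after the job is handed in, with the robot touching nothing.
It also fails if it takes over 59 s, if anything falls off the work surface, if the arm or the gripper's body presses on something with over 40 N, if the wrist force passes 120 N, or if a joint passes its speed limit or range.

## Working session

There is one attempt and no reset: what is moved stays moved. The work goes in short steps, each a Python script; the robot and the scene stay as the last script left them, time stands still between calls to the robot, and variables do not carry over. Pictures are saved under pics/ and viewed, at most 10 in all, crops included, and the job is handed in when it is done.

```bash
mkdir -p pics; python3 - <<'E'
from bench import env, kinematics, monitor, eyes, job
import cv2,numpy as np
for n in("scene","top"):
    f=eyes.grab_frame(n); cv2.imwrite(f"pics/{n}0.png",f["frame"][:,:,::-1]); np.savez(f"{n}0.npz",**f)
    print(n,f["mtx"].tolist(),np.round(f["view"],4).tolist())
s=monitor.sense(); print(s["clock"],s["ee_rot"],env.hold_point_z)
E
```

```text
scene [[448.99011788142167, 0.0, 280.02962743870916], [0.0, 448.99011788142167, 205.50687307549296], [0.0, 0.0, 1.0]] [[0.7738, 0.6335, -0.0, -0.3773], [0.3968, -0.4847, -0.7795, -0.111], [-0.4938, 0.6031, -0.6264, 1.3041], [0.0, 0.0, 0.0, 1.0]]
top [[429.56762656477076, 0.0, 283.0687339694663], [0.0, 429.56762656477076, 211.2290026180153], [0.0, 0.0, 1.0]] [[-0.0282, -0.9995, 0.0124, 0.0303], [-0.9965, 0.0271, -0.079, 0.478], [0.0787, -0.0146, -0.9968, 1.0932], [0.0, 0.0, 0.0, 1.0]]
0.1 [ 2.26888460e-01  9.73920566e-01 -5.48222388e-04 -2.37983619e-04] 0.0187
```

View pics/scene0.png

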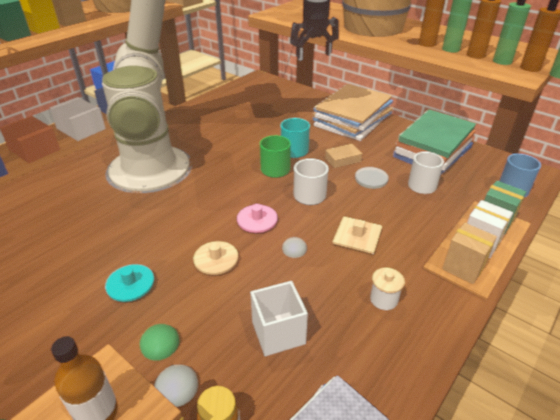

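View pics/top0.png

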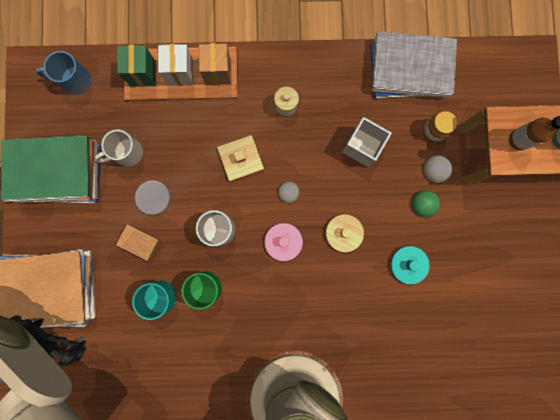

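Scene: round canister (311,181), square canister (279,318), round lid (215,257), square lid (358,235). Top: round canister (214,229), square canister (369,142), round lid (345,233), square lid (240,158). I'll crop for detail.

```bash
cat > h.py <<'E'
import numpy as np,cv2
def ray(f,uv,z):
    uv=np.atleast_2d(np.asarray(uv,float)); R,t=f["view"][:3,:3],f["view"][:3,3]
    c=-R.T@t; d=(R.T@np.linalg.inv(f["mtx"])@np.c_[uv,np.ones(len(uv))].T).T
    return c+d*((z-c[2])/d[:,2])[:,None]
def proj(f,P):
    P=np.atleast_2d(P); q=(f["view"][:3,:3]@P.T).T+f["view"][:3,3]; q=(f["mtx"]@q.T).T; return q[:,:2]/q[:,2:]
def blob(img,uv,kind,r=45):
    hsv=cv2.cvtColor(img,cv2.COLOR_RGB2HSV).astype(int); h,s,v=[hsv[...,i] for i in range(3)]
    m=((v>175)&(s>50)&(s<150)&(h>10)&(h<30)) if kind=="lid" else ((s<50)&(v>95))
    u0,v0=uv; w=np.zeros(m.shape,bool); w[v0-r:v0+r,u0-r:u0+r]=1
    m=cv2.morphologyEx((m&w).astype(np.uint8),cv2.MORPH_CLOSE,np.ones((3,3)))
    c=cv2.findContours(m,cv2.RETR_EXTERNAL,cv2.CHAIN_APPROX_NONE)[0]
    return max(c,key=cv2.contourArea)
E
python3 - <<'E'
from h import *
T,S=np.load("top0.npz"),np.load("scene0.npz")
T,S=dict(T),dict(S)
tiles=[]
for f,pts in((T,[("lid",(345,233)),("lid",(240,158)),("can",(214,229)),("can",(369,142))]),(S,[("lid",(215,257)),("lid",(358,235)),("can",(311,181)),("can",(279,318))])):
    row=[]
    for i,(k,p) in enumerate(pts):
        c=blob(f["frame"],p,k); z=.016 if k=="lid" else .09
        P=ray(f,c[:,0],z)[:,:2].astype(np.float32)*1000
        print(k,cv2.contourArea(c), "circ",cv2.minEnclosingCircle(P),"rect",cv2.minAreaRect(P))
        x,y=p; im=cv2.resize(f["frame"][y-40:y+40,x-40:x+40,::-1],None,fx=2.5,fy=2.5,interpolation=cv2.INTER_CUBIC)
        cv2.polylines(im,[((c-[x-40,y-40]+.5)*2.5).astype(int)],True,(0,0,255),1); row.append(im)
    tiles.append(np.hstack(row))
cv2.imwrite("pics/crops.png",np.vstack(tiles))
E
```

```text
lid 1036.5 circ ((418.7699279785156, -141.13050842285156), 48.31585693359375) rect ((418.1513366699219, -141.77835083007812), (93.60042572021484, 93.14168548583984), 88.37410736083984)
lid 1229.5 circ ((622.9483032226562, 124.48008728027344), 65.22099304199219) rect ((622.720947265625, 124.70592498779297), (95.0205078125, 94.72557067871094), 18.202394485473633)
can 1031.0 circ ((437.0206604003906, 184.40342712402344), 46.2421760559082) rect ((438.3302917480469, 184.37852478027344), (89.07575988769531, 84.56257629394531), 88.91057586669922)
can 1054.5 circ ((646.8026123046875, -198.55111694335938), 56.2608642578125) rect ((647.1730346679688, -198.32687377929688), (82.7939224243164, 83.0306396484375), 58.17815017700195)
lid 1216.0 circ ((425.4835510253906, -123.02159118652344), 73.37946319580078) rect ((412.1764831542969, -132.31690979003906), (100.82697296142578, 133.5164031982422), 28.269840240478516)
lid 1437.0 circ ((592.7587280273438, 158.24537658691406), 117.36119079589844) rect ((615.651611328125, 162.62294006347656), (133.4120330810547, 227.30862426757812), 2.7373547554016113)
can 1297.5 circ ((467.53515625, 141.15731811523438), 97.19735717773438) rect ((466.7704772949219, 140.62893676757812), (84.36709594726562, 194.35133361816406), 34.643978118896484)
can 3081.5 circ ((667.2935791015625, -222.30215454101562), 81.77993774414062) rect ((667.2230224609375, -221.3131103515625), (96.86356353759766, 136.5535125732422), 58.165103912353516)
```

View pics/crops.png

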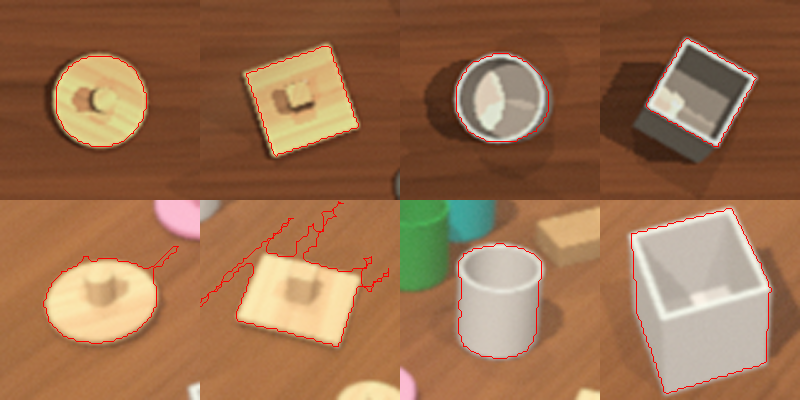

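The crops show clean top-view outlines of both lids and both rims, so I'll use the top-view fits and start with the round lid.

```bash
cat >> h.py <<'E'
from bench import env, kinematics, monitor, eyes, job
from scipy.spatial.transform import Rotation as Ro
RL,SL=(.4185,-.1415),(.6228,.1246); RC,SC=(.4375,.1844),(.647,-.1985)
def q(a):
    y=np.array([np.cos(a),np.sin(a),0]); z=np.array([0,0,-1.]); return Ro.from_matrix(np.c_[np.cross(y,z),y,z]).as_quat()
def down(xy,z,a): return [xy[0],xy[1],z],q(a)
def pick(xy,a,zt=.021):
    env.reach(*down(xy,.13,a)); env.movel([*xy,zt],.12,guard=8); s=monitor.sense(); print("pick z",s["position"],s["contact_force"])
    env.close_gripper(30); env.movel([*xy,.22],.2); s=monitor.sense(); print("gap",s["finger_gap"],s["gripper_force"],s["clock"])
def snap(n):
    out=[]
    for k in("scene","top"):
        f=eyes.grab_frame(k); np.savez(f"{k}{n}.npz",**f); out.append(f["frame"][:,:,::-1])
    return out
E
python3 - <<'E'
from h import *
r=np.radians
for d in range(0,180,15):
    js=[kinematics.ik(*down(p,.15,r(d))) for p in(RL,RC)]
    print(d,[None if j is None else round(float(j[5]),2) for j in js])
for k in range(4):
    for m in range(4):
        a,b=18.2+90*k,-31.8+90*m
        js=[kinematics.ik(*down(p,.15,r(x))) for p,x in((SL,a),(SC,b))]
        print(a,b,[None if j is None else round(float(j[5]),2) for j in js])
E
```

```text
0 [-0.59, 0.15]
15 [-0.85, -0.11]
30 [-1.12, -0.37]
45 [-1.38, -0.63]
60 [-1.64, -0.9]
75 [-1.9, -1.16]
90 [-2.16, -1.42]
105 [-2.43, -1.68]
120 [-2.69, -1.94]
135 [None, -2.2]
150 [None, -2.47]
165 [2.81, -2.73]
18.2 -31.8 [-0.3, 0.08]
18.2 58.2 [-0.3, -1.49]
18.2 148.2 [-0.3, None]
18.2 238.2 [-0.3, 1.66]
108.2 -31.8 [-1.88, 0.08]
108.2 58.2 [-1.88, -1.49]
108.2 148.2 [-1.88, None]
108.2 238.2 [-1.88, 1.66]
198.2 -31.8 [2.84, 0.08]
198.2 58.2 [2.84, -1.49]
198.2 148.2 [2.84, None]
198.2 238.2 [2.84, 1.66]
288.2 -31.8 [1.27, 0.08]
288.2 58.2 [1.27, -1.49]
288.2 148.2 [1.27, None]
288.2 238.2 [1.27, 1.66]
```

```bash
python3 - <<'E'
from h import *
pick(RL,0)
env.reach(*down(RC,.2,0)); s=monitor.sense(); print(s["clock"],s["position"],s["contact_force"])
a,b=snap("1"); cv2.imwrite("pics/s1.png",np.hstack([a[60:360,160:460],b[90:390,60:360]]))
E
```

```text
pick z [ 0.41885895 -0.14168068  0.02151633] [0.43645397 0.28949744 0.62834059]
gap 0.29457368396485734 29.517071843147278 5.1833
6.425 [0.43778186 0.18360536 0.19986417] [ 0.21135807  0.92826683 -0.94704145]
```

View pics/s1.png

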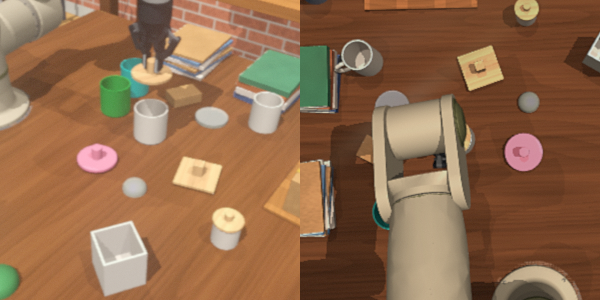

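The lid is held level above the round canister (scene crop (152,76) over the mouth at (150,105)). Lowering under guard.

```bash
cat >> h.py <<'E'
def place(xy):
    env.movel([*xy,.118],.12); h=env.movel([*xy,.097],.02,guard=3); s=monitor.sense(); print("contact",h,s["position"],s["contact_force"],s["ft_torque"])
    if not h: return False
    env.release(); env.movel([*xy,.21],.15); print(monitor.sense()["clock"]); return True
E
python3 - <<'E'
from h import *
print(place(RC))
pick(SL,np.radians(18.2))
a,b=snap("2"); cv2.imwrite("pics/s2.png",np.hstack([a[60:360,160:460],b[90:390,60:360]]))
E
```

```text
contact True [0.43748327 0.18440272 0.10326689] [-1.7374134  -0.47159696  4.76427591] [-0.10011206  0.1434338  -0.05956562]
9.575
True
pick z [0.62329281 0.12466054 0.02191692] [ 0.63543512  0.55967802 -0.33653888]
gap 0.27672435603586726 29.748966693878174 13.2083
```

View pics/s2.png

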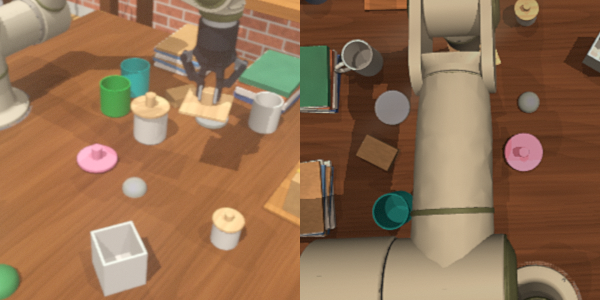

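The round lid sits flat on its canister (crop (150,108)), and the square lid is held level at (207,105). Placing the square lid next.

```bash
python3 - <<'E'
from h import *
env.reach(*down(SC,.22,np.radians(-31.8)))
print(place(SC))
env.reach(*down((.35,-.32),.3,np.radians(-31.8)))
print(monitor.sense()["clock"])
a,b=snap("3")
T=dict(np.load("top3.npz")); 
for p in((214,229),(369,142)):
    c=blob(T["frame"],p,"lid"); P=ray(T,c[:,0],.098)[:,:2].astype(np.float32)*1000
    print(cv2.minEnclosingCircle(P),cv2.minAreaRect(P))
cv2.imwrite("pics/s3.png",cv2.resize(np.hstack([a[100:380,180:380],b[80:360,150:450]]),None,fx=1.6,fy=1.6))
E
```

```text
contact True [ 0.64695262 -0.19844344  0.1032176 ] [0.80867128 0.22388246 3.73349625] [ 0.06841319  0.14676345 -0.0631842 ]
17.7667
True
19.025
((436.15185546875, 184.59371948242188), 48.90553665161133) ((435.66070556640625, 184.4583740234375), (95.67206573486328, 93.26197052001953), 88.44340515136719)
((644.7689819335938, -197.84779357910156), 65.31185150146484) ((644.7658081054688, -197.83212280273438), (95.92787170410156, 95.22196197509766), 58.26875305175781)
```

View pics/s3.png

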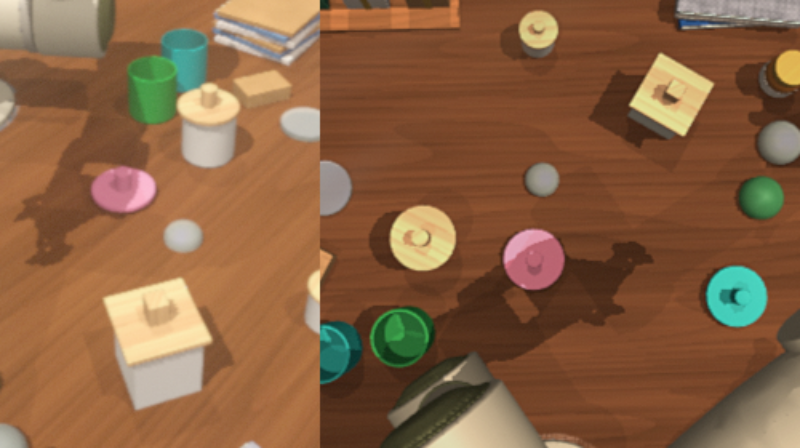

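Both lids sit flat and centred within 2 mm. The square one reads 58.3° against 58.2° for its canister, and the robot is clear.

```bash
python3 -c "
from bench import job
print(job.hand_in())"
```

```text
the job is handed in; nothing more can be done
None
```

Both lids are seated flat on their canisters, centred to about 2 mm with the square one lined up to about 0.1°, and the job was handed in at about 19 s; the hand-in returned no verdict.

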